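# Tap jammed milling blanks out of a tilted bottle and sort them

## Task

Slide the mint-green tray off the top of its stack, without lifting it or shifting the trays below, along the deck until it lies squarely under the bottle's mouth (its middle on the landing point, a few centimetres ahead of the mouth), then tap the side of the bottle until every bar jammed in it has dropped out and lies in the tray (do not pull bars out with the fingers). Then put the ivory bars into the white bin and the pink bar into the blue bin, slide the empty tray back to that place, and leave the plaster arch, bur block and amber jar where they are.

Things in the scene. Friction and masses are not known exactly. Their poses are not given: they have to be found in the camera images.
- drop (a point): Landing point on top of the fixed aluminium deck (22 mm high), 45 mm before the bottle's mouth; its place varies. Station axes: +y along the deck from tray stack to bottle, +x away from the robot, z up. The deck is 130 mm wide (x) and runs from y = -200 to +260 mm. The stack stands before it, middle at y = -281, with a fixed 10 mm high fence on its robot side.
- mouth (a point): Middle of the bottle's mouth: y = +45, z = +99 mm from the landing point. Blue rim 46 mm wide and high. The bottle tilts 10 degrees mouth down; +y runs from the mouth up to its base, +x sideways away from the robot. A white trough inside, 26 mm wide and high, neck included, holds the bars nose to tail, stuck by friction.
- tap_near (a point): Orange dot on the flank facing the robot: where to tap, along the bottle's x, about 135 mm above the table, 80 mm behind the mouth. Clear round bottle, 70 mm diameter, 205 mm long, full width from 55 mm behind the mouth; its highest point is 200 mm above the table. The cradle's steel foot under it is as wide as the deck.
- tap_far (a point): The like dot on the flank away from the robot. A brisk tap (5 to 20 N, then straight back off) makes the bottle ring for about a second and shakes all bars some millimetres to centimetres towards the mouth; then they rest again. A slow push does not move them. A bar topples out once over half of it is past the mouth.
- bottle (a joint): Sideways displacement of the bottle in its spring cradle (m), along its x (positive away from the robot). 0 at rest, stops at +-14 mm, about 1.8 N per mm, rings at about 9 Hz.
- tray_mid (a point): Centre of the mint-green catch tray, 6 mm above its underside. It starts on top of the stack. 110 mm (x) by 150 mm (y), 12 mm high, rim and floor 5 mm thick, about 0.25 kg. Its y points to the bottle. Bars lying flat in it stand about 10 mm above its rim.
- rib (a point): Centre of the upright green grip rib on the mint tray's end away from the bottle: 12 mm thick (y), 40 mm long (x), 22 mm high, standing on the rim; 69 mm from the tray's centre, along its -y.
- plain0_mid (a point): Centre of the lowest white plain tray of the stack, same size as the mint tray but without rib, loose, 0.3 kg.
- plain1_mid (a point): Centre of the upper white plain tray, under the mint tray; its top is 24 mm above the table, 2 mm above the deck; 6 mm of gap lie between stack and deck.
- bar0_mid (a point): Centre of an ivory milling-blank bar, 18 by 18 mm and 60 mm long along its y, 22 g; starts inside the bottle, place 1 from the mouth. May be absent (two or three bars are there).
- bar1_mid (a point): Centre of a pink milling-blank bar, 18 by 18 mm and 60 mm long along its y, 22 g; starts inside the bottle, place 2 from the mouth. May be absent (two or three bars are there).
- bar2_mid (a point): Centre of an ivory milling-blank bar, 18 by 18 mm and 60 mm long along its y, 22 g; starts inside the bottle, place 3 from the mouth. May be absent (two or three bars are there).
- white_bin_in (a point): Middle of the inner floor of the loose white open bin, for ivory bars: outside 90 mm (x) by 150 mm (y) by 40 mm high, walls 4 mm, the floor's top 4 mm above the table.
- blue_bin_in (a point): Middle of the inner floor of the loose blue open bin, for pink bars: outside 90 mm (x) by 150 mm (y) by 40 mm high, walls 4 mm, the floor's top 4 mm above the table.
- arch_mid (a point): Plaster dental arch model, 60 by 70 mm, about 30 mm high; bystander. Point 10 mm above the table.
- burs_mid (a point): Wooden bur block with upright burs, 50 by 100 mm, 55 mm high; bystander. Point 10 mm above the table.
- jar_mid (a point): Amber jar, 64 mm diameter, 65 mm high, beyond the station; bystander. Point at mid-height.
Things that resemble listed ones, but are neither listed nor needed, are in the scene too. Leave any brown look-alike of the part that bears blue_bin_in alone.

How it is judged:
On the way, in this order (a step that is already met when the one before it is completed fails the run):
1. the mint tray lies flat on the deck under the mouth, its middle within 35 mm of the landing point (horizontal distance between tray_mid and drop below 0.035 m and angle between the y axis of tray_mid and the y axis of drop, either way round below 0.25 rad and z of tray_mid in the frame of drop below 0.012 m and linear speed of tray below 0.03 m/s), for 0.2 s.
2. all bars present lie in the mint tray at the same time (x of bar0_mid in the frame of tray_mid between -0.055 and 0.055 m and y of bar0_mid in the frame of tray_mid between -0.075 and 0.075 m and z of bar0_mid in the frame of tray_mid between -0.002 and 0.05 m and x of bar1_mid in the frame of tray_mid between -0.055 and 0.055 m and y of bar1_mid in the frame of tray_mid between -0.075 and 0.075 m and z of bar1_mid in the frame of tray_mid between -0.002 and 0.05 m and x of bar2_mid in the frame of tray_mid between -0.055 and 0.055 m and y of bar2_mid in the frame of tray_mid between -0.075 and 0.075 m and z of bar2_mid in the frame of tray_mid between -0.002 and 0.05 m), for 0.2 s.
At the end, for the whole second after the job is handed in: Each ivory bar lies in the white bin and the pink bar in the blue bin (centre inside the walls and no more than 45 mm above the bin's floor), at rest; both bins upright; the mint tray flat on the deck under the mouth, its middle within 35 mm of the landing point (x of bar0_mid in the frame of white_bin_in between -0.043 and 0.043 m and y of bar0_mid in the frame of white_bin_in between -0.073 and 0.073 m and z of bar0_mid in the frame of white_bin_in between 0 and 0.045 m and linear speed of each of bar0, bar1, bar2 below 0.03 m/s and x of bar1_mid in the frame of blue_bin_in between -0.043 and 0.043 m and y of bar1_mid in the frame of blue_bin_in between -0.073 and 0.073 m and z of bar1_mid in the frame of blue_bin_in between 0 and 0.045 m and x of bar2_mid in the frame of white_bin_in between -0.043 and 0.043 m and y of bar2_mid in the frame of white_bin_in between -0.073 and 0.073 m and z of bar2_mid in the frame of white_bin_in between 0 and 0.045 m and angle between each of white_bin_in, blue_bin_in's own z axis and vertical below 0.15 rad and horizontal distance between tray_mid and drop below 0.035 m and angle between the y axis of tray_mid and the y axis of drop, either way round below 0.25 rad and angle between tray_mid's own z axis and vertical below 0.1 rad and height (world z) of tray_mid between 0.02 and 0.04 m); the robot touches nothing.
It fails at once if one of the two plain trays below is shifted by more than 20 mm (distance of any of plain0_mid, plain1_mid from where it was at the start of the episode above 0.02 m).
It fails at once if the mint tray is lifted or tipped up instead of slid: its middle more than 20 mm above its height on the stack (height (world z) of tray_mid above 0.05 m).
It fails at once if the fingers touch a bar whose middle is still inside the bottle ((contact force between the fingers and bar0 above 0.5 N and y of bar0_mid in the frame of mouth between 0 and 0.21 m and x of bar0_mid in the frame of mouth between -0.02 and 0.02 m and z of bar0_mid in the frame of mouth between -0.02 and 0.02 m) or (contact force between the fingers and bar1 above 0.5 N and y of bar1_mid in the frame of mouth between 0 and 0.21 m and x of bar1_mid in the frame of mouth between -0.02 and 0.02 m and z of bar1_mid in the frame of mouth between -0.02 and 0.02 m) or (contact force between the fingers and bar2 above 0.5 N and y of bar2_mid in the frame of mouth between 0 and 0.21 m and x of bar2_mid in the frame of mouth between -0.02 and 0.02 m and z of bar2_mid in the frame of mouth between -0.02 and 0.02 m)).
It fails at once if the plaster arch, the bur block or the amber jar is shifted by more than 30 mm (distance of any of arch_mid, burs_mid, jar_mid from where it was at the start of the episode above 0.03 m).
Of bar0, bar1, bar2 only 2 to 3 are there at a start; the rules pass over those that are not, and their reading is None.
At some moment in a run one of white_bin, blue_bin may be knocked a few centimetres aside while the robot is not near it.
Once in a run the grip may slacken for a moment while it holds something.
It also fails if it takes over 208 s, if anything falls off the work surface, if the arm or the gripper's body presses on something with over 40 N, if the wrist force passes 120 N, or if a joint passes its speed limit or range.

## Robot

A 6-joint arm with a two-finger parallel gripper is mounted at the origin on the work surface. World frame = base frame: x ahead of the robot, y to its left, z up, the work surface at z = 0. Lengths are in m, angles in rad, forces in N, time in s.
With the tool pointing down it reaches from about 0.375 to 0.975 m from the base axis. Payload 3.8 kg.
Tool frame: the origin (TCP) lies at the very end of the fingers, on their centre line; the grasp point (between the pads) lies robot.hold_point_z behind it (robot.hold_point_z is the distance from the TCP to the grasp point, in m); z points along the fingers, y is the line along which they close (so a half turn about z gives the same grasp; the last joint's range is limited). The gripper opens to 88 mm and grips with 3 to 60 N. Pads are 18 mm wide; open, the fingers measure 123 mm over their backs; the gripper's body (75 mm by 187 mm) begins 45 mm behind the grasp point.
Start: joints at [1.097, 0.264, 1.604, -0, 1.274, -0.037], TCP at [0.286, 0.612, 0.211] pointing down, gripper open.
Joint ranges: [-2.63, 2.63], [-0.94, 2.18], [0.31, 2.57], [-1.31, 4.45], [0, 2.66], [-2.55, 2.55]. Speed limits (rad/s): [2.57, 2.57, 3.14, 3.14, 3.14, 3.14].

## Interface

Orientations are given as a unit quaternion [x, y, z, w].
In Python, from bench import robot gives the robot as it stands. Calls block until the motion is done:
- robot.move_ptp(position, orientation): joint-space move of the TCP to a pose.
- robot.movel(position, speed=0.15, ori=None): straight line of the TCP; ori=None keeps the orientation; speed is the mean speed in m/s.
- robot.goto_joints(angles): joint-space move.
- robot.set_gripper(opening, grasp_force=None): finger opening in m; grasp_force is the grip in N (None keeps the last); returns when the fingers have stopped.
- robot.wait(seconds).
- robot.inverse_kinematics(position, orientation): joint angles nearest the present ones, or None.
- robot.sense(): the state.
- robot.get_image(name): name is "scene" or "top" or "wrist"; returns a dict with "frame" (480x640x3 uint8, red, green, blue), "intrinsics" (3x3 intrinsics, pixels), "k1" (the pictures are not rectified: a ray, as slopes to the right and down, at radius r is drawn at 1 + k1 r^2 times it, then the intrinsics apply), "R" (3x3) and "t" (3): a world point X has camera coordinates R X + t. Camera axes: x right, y down, z forward; pixel columns grow to the right and rows downward; lengths in m; the calibration is good to about 2 mm. A picture is of the moment at which its call begins. There is no depth.
A pose or a line that the arm cannot do raises robot.PlanningError and nothing moves.
- robot.close_job(): hands the job in; it is judged then, once.
The state is a dict: "clock": time; "q": joint angles; "joint_velocities": joint speeds; "effort": joint torques, N m; "ee_pos": TCP position; "ee_rot": TCP orientation; "contact_force": force on the tool from outside, world axes, zero at the start; "ft_torque": the same for the moment, N m; "grip_width": finger opening in m; "grasp_force": force on a finger pad.
Only numpy, scipy, OpenCV 4.12 (cv2) and the standard library are available. Lean on these libraries where they do the work, as an engineer would, in place of code of your own. Each camera call takes 0.05 s, during which the arm holds its last target. There are 200 camera calls.

## Working session

There is one attempt and no reset: what is moved stays moved. The work goes in short steps, each a Python script; the robot and the scene stay as the last script left them, time stands still between calls to the robot, and variables do not carry over. Pictures are saved under pics/ and viewed, at most 14 in all, crops included, and the job is handed in when it is done.

```bash
mkdir -p pics; ls; cat > h.py <<'E'
import numpy as np, cv2
from bench import robot
def snap(name,fn=None):
    im=robot.get_image(name); 
    if fn: cv2.imwrite('pics/'+fn,im['frame'][:,:,::-1])
    return im
def ray(im,u,v):
    K=np.array(im['intrinsics']);R=np.array(im['R']);t=np.array(im['t'])
    d=np.array([(u-K[0,2])/K[0,0],(v-K[1,2])/K[1,1]]);s=d.copy()
    for _ in range(30): s=d/(1+im['k1']*(s@s))
    return -R.T@t, R.T@np.array([s[0],s[1],1.])
def onz(im,u,v,z):
    c,d=ray(im,u,v); return c+d*(z-c[2])/d[2]
def proj(im,X):
    K=np.array(im['intrinsics']);p=np.array(im['R'])@np.array(X)+np.array(im['t']);s=p[:2]/p[2]
    s=s*(1+im['k1']*(s@s)); return np.array([K[0,0]*s[0]+K[0,2],K[1,1]*s[1]+K[1,2]])
def tri(*obs):
    A=np.zeros((3,3));b=np.zeros(3)
    for im,u,v in obs:
        c,d=ray(im,u,v);d=d/np.linalg.norm(d);P=np.eye(3)-np.outer(d,d);A+=P;b+=P@c
    return np.linalg.solve(A,b)
E
python3 - <<'E'
from h import *
for n in('scene','top'):
    im=snap(n,n+'0.png');c,_=ray(im,0,0);print(n,c,im['k1'],im['intrinsics'])
s=robot.sense();print(s,robot.hold_point_z)
E
```

```text
pics
scene [ 1.25424974 -0.65072931  0.88741193] -0.10582028515345555 [[582.6230671    0.         322.33113805]
 [  0.         582.6230671  236.8140581 ]
 [  0.           0.           1.        ]]
top [4.17970407e-01 1.20406924e-03 1.23677235e+00] -0.055668476946288556 [[511.52114654   0.         319.34531051]
 [  0.         511.52114654 236.52090843]
 [  0.           0.           1.        ]]
{'clock': 0.1, 'q': array([ 1.09709744e+00,  2.64631749e-01,  1.60524199e+00, -1.27541723e-05,
        1.27371355e+00, -3.69262844e-02]), 'joint_velocities': array([-1.76511260e-03, -9.62215254e-04, -2.06236760e-03,  1.18638761e-03,
       -6.26591999e-05,  5.67059982e-05]), 'effort': array([-7.29630647e-04, -5.03624618e+01, -3.58068502e+01,  7.31012318e-02,
        2.32439954e-02, -3.10327789e-05]), 'ee_pos': array([0.28523615, 0.61099313, 0.20954116]), 'ee_rot': array([ 2.16652601e-01,  9.76248255e-01, -9.66527454e-04, -2.45971913e-04]), 'contact_force': array([-0.5118178 , -0.51035518, -0.4117645 ]), 'ft_torque': array([ 0.00638054, -0.0551775 , -0.02739778]), 'grasp_force': 0.0, 'grip_width': 0.08783405664866963} 0.0187
```

View pics/scene0.png

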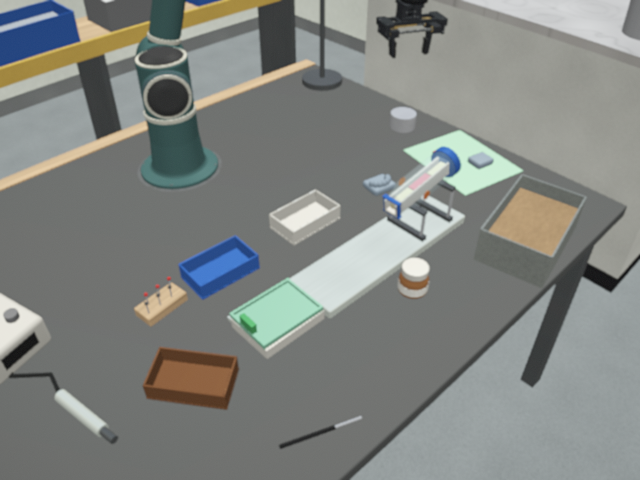

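View pics/top0.png

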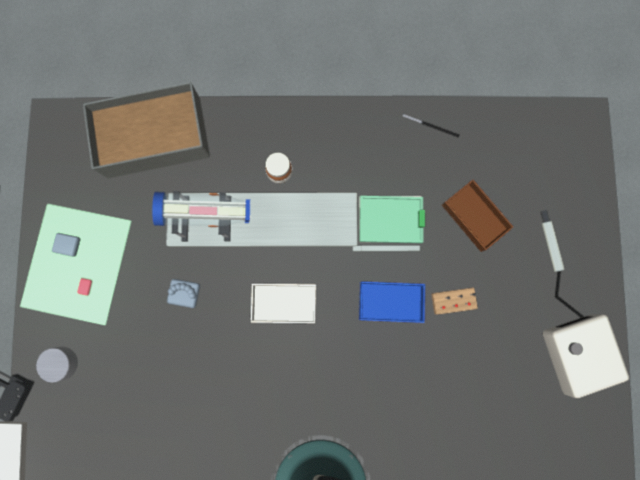

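The scene picture shows the station. In the top picture:
- **Mint tray:** on the stack at (392,220), with its rib at (422,218). The mint mat at (75,265) is the look-alike.
- **Deck:** u 167–357.
- **Bottle:** mouth rim at (248,210), blue base at (157,210), with a pink bar visible inside.
- **Bins:** white at (283,303) and blue at (392,302). The brown look-alike is at (476,215).
- **Bystanders:** arch (183,293), burs (455,301), jar (278,166).

Choices by the description: the ribbed green tray, the blue bin and the white bin.

```bash
python3 - <<'E'
from h import *
ims={n:snap(n) for n in('top','scene')}
def cnt(im,lo,hi,box):
    h=cv2.cvtColor(im['frame'],cv2.COLOR_RGB2HSV);m=cv2.inRange(h,np.array(lo),np.array(hi))
    k=np.zeros_like(m);k[box[2]:box[3],box[0]:box[1]]=255;m&=k
    cs=cv2.findContours(m,cv2.RETR_EXTERNAL,cv2.CHAIN_APPROX_NONE)[0];return max(cs,key=cv2.contourArea)
def rect(n,lo,hi,box,z,lab):
    im=ims[n];c=cnt(im,lo,hi,box)
    P=np.array([onz(im,*p[0],z)[:2] for p in c],np.float32)
    r=cv2.minAreaRect(P*1000);print(n,lab,np.round(r[0],1),np.round(r[1],1),round(r[2],2),cv2.contourArea(c));return c
T='top';S='scene'
print('corner',onz(ims[T],320,470,0))
rect(T,(65,60,60),(90,255,255),(340,440,180,260),.036,'tray')
rect(S,(65,60,60),(90,255,255),(200,350,260,370),.036,'tray')
rect(T,(55,150,40),(75,255,255),(340,440,180,260),.058,'rib')
rect(S,(55,150,40),(75,255,255),(200,350,260,370),.058,'rib')
rect(T,(105,130,50),(130,255,255),(340,440,270,330),.04,'blue')
rect(S,(105,130,50),(130,255,255),(170,270,230,300),.04,'blue')
rect(T,(0,0,120),(180,60,255),(240,325,270,330),.04,'white')
rect(S,(0,0,120),(180,60,255),(260,350,180,250),.04,'white')
rect(T,(0,0,80),(180,60,255),(160,356,180,250),.022,'deck')
# rim
for n,b in((T,(235,260,190,230)),(S,(375,410,185,225))):
    c=cnt(ims[n],(105,130,50),(130,255,255),b).reshape(-1,2);print(n,'rim',c.min(0),c.max(0),c.mean(0))
b=[]
for n,bx,by in((T,(235,260,190,230),(145,170,185,235)),(S,(375,410,185,225),(425,470,140,180))):
    o=[]
    for q in(bx,by):
        c=cnt(ims[n],(105,130,50),(130,255,255),q);o.append(np.array(cv2.minAreaRect(c)[0]))
    b.append((ims[n],o))
for i in(0,1):print(('rim','base')[i],tri(*[(im,*o[i]) for im,o in b]))
for n,bx in((T,(140,270,170,260)),(S,(370,470,130,250))):
    im=ims[n]['frame'];x0,x1,y0,y1=bx
    cr=im[y0:y1,x0:x1,::-1];cv2.imwrite(f'pics/c_{n}.png',cv2.resize(cr,None,fx=4,fy=4,interpolation=cv2.INTER_CUBIC))
a=cv2.imread('pics/c_top.png');b=cv2.imread('pics/c_scene.png');h=max(a.shape[0],b.shape[0]);
o=np.zeros((h,a.shape[1]+b.shape[1],3),np.uint8);o[:a.shape[0],:a.shape[1]]=a;o[:b.shape[0],a.shape[1]:]=b
cv2.imwrite('pics/crop1.png',cv2.resize(o,(800,int(h*800/o.shape[1]))))
E
```

```text
corner [ 0.03531587 -0.00048579  0.        ]
top tray [ 620.4 -173. ] [153.2 111.2] 89.31 2818.5
scene tray [ 626.1 -175.2] [149.6 112.4] 88.82 3070.0Traceback (most recent call last):
  File "<stdin>", line 15, in <module>
  File "<stdin>", line 8, in rect
  File "<stdin>", line 6, in cnt
ValueError: max() iterable argument is empty
```

```bash
cat > m.py <<'E'
from h import *
def cnt(im,lo,hi,box):
    h=cv2.cvtColor(im['frame'],cv2.COLOR_RGB2HSV);m=cv2.inRange(h,np.array(lo),np.array(hi))
    k=np.zeros_like(m);k[box[2]:box[3],box[0]:box[1]]=255;m&=k
    cs=cv2.findContours(m,cv2.RETR_EXTERNAL,cv2.CHAIN_APPROX_NONE)[0]
    return max(cs,key=cv2.contourArea) if cs else None
def rect(im,lo,hi,box,z,lab):
    c=cnt(im,lo,hi,box)
    if c is None: print(lab,None);return
    P=np.array([onz(im,*p[0],z)[:2] for p in c],np.float32)
    r=cv2.minAreaRect(P*1000);print(lab,np.round(r[0],1),np.round(r[1],1),round(r[2],2),cv2.contourArea(c));return r
E
python3 - <<'E'
from m import *
ims={n:snap(n) for n in('top','scene')}
T=ims['top'];S=ims['scene']
h=cv2.cvtColor(T['frame'],cv2.COLOR_RGB2HSV);print(h[218,422],h[220,390],cv2.cvtColor(S['frame'],cv2.COLOR_RGB2HSV)[323,248])
G=((60,150,30),(88,255,190))
rect(T,*G,(340,440,180,260),.058,'rib');rect(S,*G,(200,350,260,370),.058,'rib')
B=((105,130,50),(130,255,255));W=((0,0,120),(180,60,255))
rect(T,*B,(340,440,270,330),.04,'blue');rect(S,*B,(170,270,230,300),.04,'blue')
rect(T,*W,(240,325,270,330),.04,'white');rect(S,*W,(260,350,180,250),.04,'white')
rect(T,(0,0,80),(180,60,255),(160,356,180,250),.022,'deck')
b=[]
for im,bx,by in((T,(235,260,190,230),(145,170,185,235)),(S,(375,410,185,225),(425,470,140,180))):
    o=[np.array(cv2.minAreaRect(cnt(im,*B,q))[0]) for q in(bx,by)];b.append((im,o));print(o)
    for q in(bx,by): c=cnt(im,*B,q).reshape(-1,2);print(c.min(0),c.max(0))
for i in(0,1):print(('rim','base')[i],tri(*[(im,*o[i]) for im,o in b]))
def crop(im,x0,x1,y0,y1): return cv2.resize(im['frame'][y0:y1,x0:x1,::-1],(400,int(400*(y1-y0)/(x1-x0))),interpolation=cv2.INTER_CUBIC)
a=crop(T,140,440,170,260);c=crop(S,370,470,130,250);
o=np.zeros((600,800,3),np.uint8);o[:a.shape[0],:400]=a;o[:c.shape[0],400:]=c
d=crop(S,220,340,270,360);o[130:130+d.shape[0],:400]=d
cv2.imwrite('pics/crop1.png',o)
E
```

```text
[ 66 138 183] [ 74  80 218] [ 67 120 187]
rib None
rib None
blue [ 424.9 -168. ] [151.6  89.6] 87.48 2418.5
blue [ 444.8 -179.3] [164.1 123. ] 87.63 2780.0
white [422.2  85.2] [ 92.4 153.7] 0.01 2591.5
white [441.4  70.9] [188.1 135.8] 89.15 2538.5
deck [634.5 152.1] [476.7 169.7] 89.86 13308.5
[array([247.5, 211. ]), array([158. , 208.5])]
[246 200] [249 222]
[153 193] [163 224]
[array([394.00674438, 204.20944214]), array([449.72854614, 158.82739258])]
[383 194] [399 218]
[437 147] [459 174]
rim [0.62598591 0.16199788 0.12525727]
base [0.62692723 0.35195258 0.15946206]
```

View pics/crop1.png

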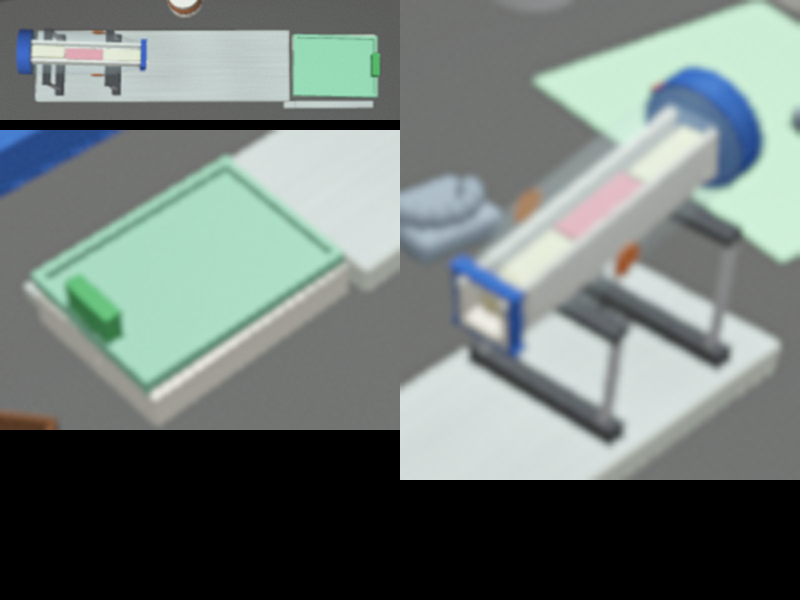

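The crop shows the ribbed mint tray on the stack and the open bottle with an ivory, a pink and another ivory bar. The orange dots are on both flanks. Next I go above the rib and take a close look.

```bash
python3 - <<'E'
from m import *
for q in([0,1,0,0],[1,0,0,0]):
    r=robot.inverse_kinematics([.622,-.242,.2],q);print(q,None if r is None else np.round(r,2))
robot.set_gripper(.045,20)
robot.move_ptp([.622,-.242,.2],[0,1,0,0])
im=snap('wrist','w1.png');print(ray(im,0,0)[0],np.array(im['R']))
print(robot.sense()['ee_pos'],robot.sense()['clock'])
T=snap('top');G=((60,105,30),(71,255,215))
E
```

```text
[0, 1, 0, 0] [-0.41  0.26  1.63 -0.    1.25 -1.98]
[1, 0, 0, 0] [-0.41  0.26  1.63 -0.    1.25  1.16]
[ 0.53990736 -0.243914    0.37328605] [[-1.44673865e-03  9.99998950e-01 -7.73169470e-05]
 [ 9.48846152e-01  1.39714559e-03  3.15735694e-01]
 [ 3.15735471e-01  3.83425144e-04 -9.48847177e-01]]
[ 0.6222971  -0.24123355  0.20003228] 4.3333
```

View pics/w1.png

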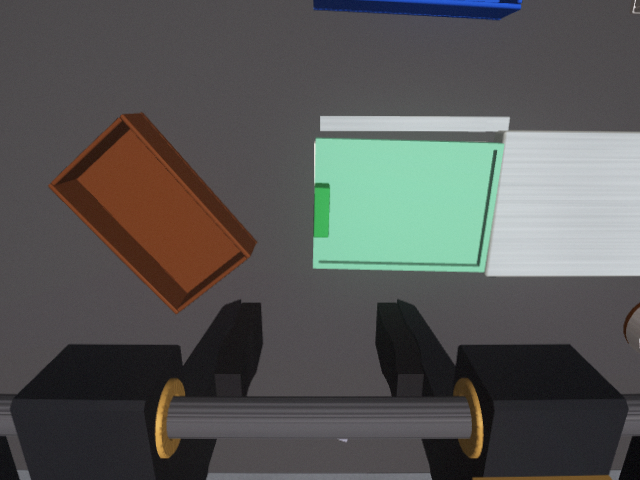

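The wrist view shows the rib at about (322,210), level with the gap between the fingers in y. The brown look-alike is at (155,215), away to the left. Next I triangulate the rib with a lower view.

```bash
python3 - <<'E'
from m import *
G=((55,150,30),(70,255,255));D=((68,40,60),(90,255,255))
def rib(im,lab):
    c=cnt(im,*G,(0,640,0,300));r=cv2.minAreaRect(c);print(lab,np.round(r[0],1),np.round(r[1],1),r[2],onz(im,*r[0],.055));return r[0],c.reshape(-1,2)
a=snap('wrist');ra,ca=rib(a,'a');rect(a,*D,(300,510,130,280),.036,'tray')
h=cv2.cvtColor(a['frame'],cv2.COLOR_RGB2HSV);print(h[210,322],h[200,400],h[200,560])
for uv in((508,132),(487,275)): print('deck corner',onz(a,*uv,.022))
robot.movel([.59,-.242,.15])
b=snap('wrist');rb,cb=rib(b,'b')
# top far edge of rib: left/right extremes via mean centre
print('tri',tri((a,*ra),(b,*rb)))
E
```

```text
a [321.4 210.6] [14.1 51.1] 1.6365771293640137 [ 0.61984223 -0.24180101  0.055     ]
tray [ 622.3 -173. ] [150.2 111.5] 88.7 22648.5
[ 67 158 178] [ 75  87 215] [100  11 200]
deck corner [ 0.56152691 -0.08903466  0.022     ]
deck corner [ 0.68815942 -0.09030898  0.022     ]
b [323. 270.] [16. 58.] 0.0 [ 0.61766859 -0.24170372  0.055     ]
tri [ 0.62329664 -0.24163045  0.04124182]
```

```bash
python3 - <<'E'
from m import *
robot.movel([.622,-.2418,.10]);robot.movel([.622,-.2418,.041],.06)
print(robot.sense()['contact_force'])
robot.set_gripper(0,20);s=robot.sense();print(s['grip_width'],s['grasp_force'],s['contact_force'])
robot.movel([.6245,-.10,.0413],.1)
s=robot.sense();print(s['grip_width'],s['contact_force'])
robot.movel([.6262,.041,.0413],.1)
robot.movel([.6262,.041,.039],.05)
s=robot.sense();print(s['grip_width'],s['contact_force'],s['ee_pos'])
robot.set_gripper(.04);robot.movel([.6262,.041,.12],.1);
robot.movel([.5,.041,.25],.25)
im=snap('wrist','w2.png')
rect(im,(68,40,60),(90,255,255),(0,640,0,300),.034,'tray')
T=snap('top');rect(T,(65,60,60),(90,255,255),(200,440,180,260),.034,'tray')
S=snap('scene','s2.png');print(robot.sense()['clock'])
E
```

```text
[-0.78958674  0.37612555  0.06388994]
0.0006507023389986537 0.0 [-0.50014363 -1.19918477  1.06362217]
0.0005826710941660919 [-0.37940059 -0.66513564 -0.15144932]
0.0003360576848851375 [ 1.15459627 -0.06502697 -1.42282307] [0.62595793 0.04059416 0.03867424]
tray [ 587.  -171.2] [154.8  46.5] 88.52 5874.0
tray [591.3  81.5] [137.4 229.7] 1.17 4704.0
13.5417
```

View pics/w2.png

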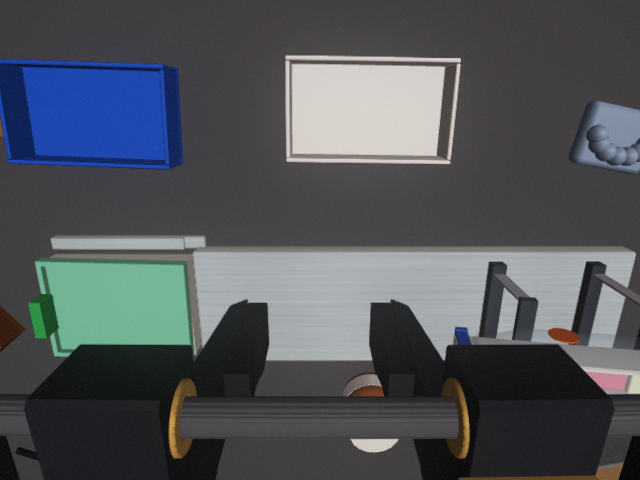

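View pics/s2.png

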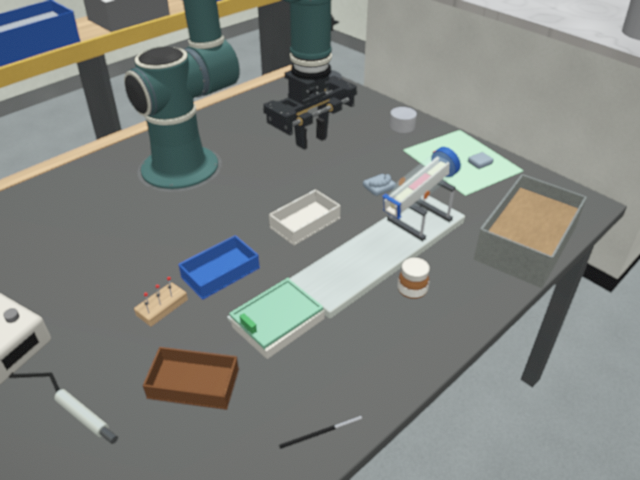

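The wrist and scene pictures show the tray still on the stack (rib at (42,315) in the wrist view), so the fingers closed on nothing. I'll check the geometry.

```bash
python3 - <<'E'
from m import *
im=snap('wrist');s=robot.sense();p=s['ee_pos'];print(p,s['ee_rot'],s['grip_width'])
for dy in(-.02,0,.02): 
  for dz in (0,.03): print(dy,dz,proj(im,p+[0,dy,dz]),proj(im,p+[-.009,dy,dz]))
G=((55,150,30),(70,255,255))
robot.movel([.59,-.242,.15],.25)
b=snap('wrist');c=cnt(b,*G,(0,640,0,330));r=cv2.minAreaRect(c);print(r,onz(b,*r[0],.055))
T=snap('top');rect(T,(65,60,60),(90,255,255),(340,440,180,260),.036,'tray')
robot.movel([.622,-.242,.07],.15)
snap('wrist','w3.png');S=snap('scene');cv2.imwrite('pics/s3.png',cv2.resize(S['frame'][250:380,180:360,::-1],(720,520),interpolation=cv2.INTER_CUBIC))
E
```

```text
[0.49982429 0.04092748 0.24824557] [ 7.07155445e-05  9.99998877e-01 -4.71884652e-05 -1.49625172e-03] 0.04037879102165974
-0.02 0 [280.41701086 293.90135264] [279.84058029 275.60734382]
-0.02 0.03 [273.67996562 327.21431569] [272.86999672 306.26968384]
0 0 [324.39472516 293.93457629] [324.48891796 275.63662351]
0 0.03 [325.36324931 327.26693254] [325.49310691 306.31644969]
0.02 0 [368.36438569 293.93685975] [369.12879909 275.64528486]
0.02 0.03 [377.03294823 327.24917564] [378.10184324 306.30828464]
((321.4705810546875, 270.4991149902344), (16.140079498291016, 61.06182861328125), 1.6846843957901) [ 0.61790876 -0.2417268   0.055     ]
tray [ 620.5 -169.6] [147.6 111.1] 89.93 1918.5
```

View pics/w3.png

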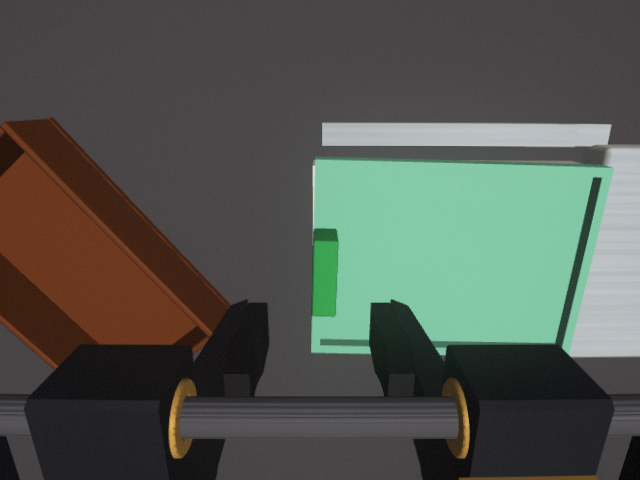

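View pics/s3.png

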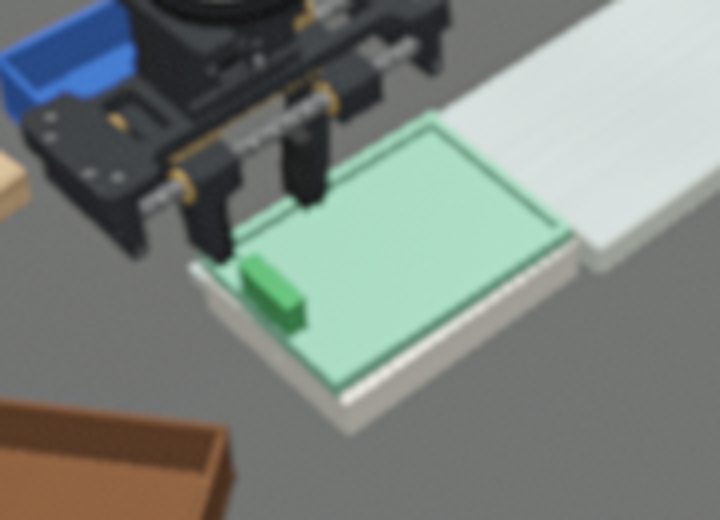

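```bash
python3 - <<'E'
from m import *
S=snap('scene');s=robot.sense();p=s['ee_pos'];print(p,s['grip_width'],s['q'])
f=lambda X:np.round((proj(S,X)-[180,250])*4)
for dy in(-.03,0,.03):print(dy,f(p+[0,dy,0]))
print('rib top est',f([.622,-.242,.058]),'rib base',f([.622,-.242,.036]),'same z as tcp',f([.622,-.242,.07]))
W=snap('wrist');print(proj(W,[.622,-.242,.058]),[proj(W,[.622+d,-.242,.058]) for d in(-.02,.02)])
for z in(.036,.058,.07,.09):print(z,onz(W,325,232,z),onz(W,325,315,z))
E
```

```text
[ 0.62282919 -0.24249172  0.07165551] 0.039686278626700815 [-4.08537029e-01  3.61572335e-01  1.74605556e+00 -1.82788858e-05
  1.03138508e+00 -1.97917448e+00]
-0.03 [214. 295.]
0 [265. 262.]
0.03 [315. 230.]
rib top est [267. 280.] rib base [271. 310.] same z as tcp [265. 263.]
[325.06957754 280.01953931] [array([325.29126193, 240.89628081]), array([324.85879092, 316.72039122])]
0.036 [ 0.60441399 -0.24183902  0.036     ] [ 0.65293555 -0.24158769  0.036     ]
0.058 [ 0.59762662 -0.24215921  0.058     ] [ 0.64103353 -0.24193438  0.058     ]
0.07 [ 0.59392441 -0.24233386  0.07      ] [ 0.63454152 -0.24212348  0.07      ]
0.09 [ 0.58775407 -0.24262495  0.09      ] [ 0.6237215  -0.24243864  0.09      ]
```

The scene view shows the fingertips about 20 mm higher than the reported TCP projects. That explains the miss. I'll verify with a gentle touch on the deck, whose top is at 22 mm.

```bash
python3 - <<'E'
from m import *
robot.movel([.622,-.242,.12],.2);robot.movel([.625,-.03,.06],.25);robot.set_gripper(0,20)
robot.wait(.3);f0=robot.sense()['contact_force'][2]
z=.034
while z>-.006:
    robot.movel([.625,-.03,z],.03);f=robot.sense()['contact_force'][2]-f0
    if abs(f)>2: break
    z-=.0015
print(z,robot.sense()['ee_pos'],f,robot.sense()['clock'])
robot.movel([.625,-.03,.06],.15)
E
```

```text
-0.006500000000000011 [ 0.6248895  -0.02999089 -0.0051391 ] -0.5467600942646 25.9667
```

```bash
python3 - <<'E'
from m import *
robot.movel([.625,-.03,.0],.1)
s=robot.sense();print(s['ee_pos'],s['contact_force'])
S=snap('scene');print((proj(S,s['ee_pos'])-[240,170])*4)
cv2.imwrite('pics/s4.png',cv2.resize(S['frame'][170:320,240,][:0] if 0 else S['frame'][170:320,240:430,::-1],(760,600),interpolation=cv2.INTER_CUBIC))
E
```

```text
[ 6.25206652e-01 -3.00254190e-02 -4.48879065e-05] [ 0.29487712  0.56607828 -0.52626873]
[352.41878827 472.2924428 ]
```

View pics/s4.png

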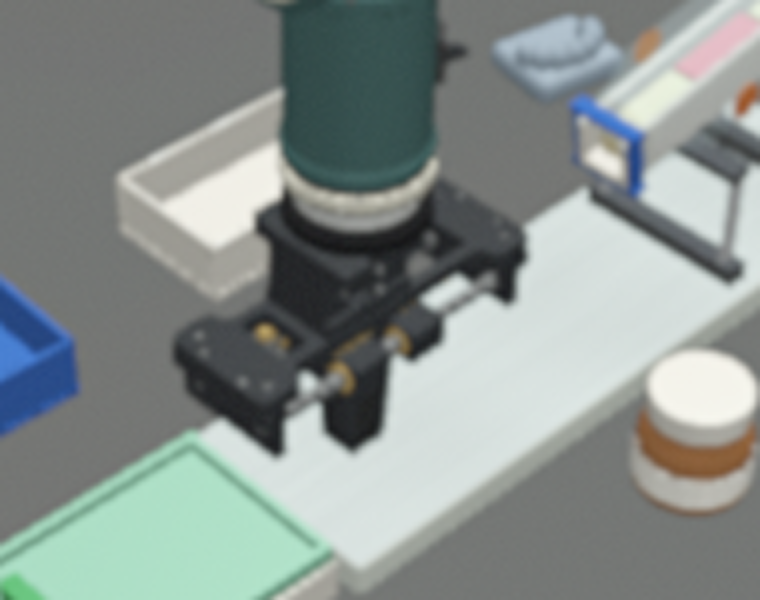

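The scene crop shows the closed fingertip at (352,447), above the TCP projection at (352,472), so the offset is real. I'll go on touching down slowly to measure it.

```bash
python3 - <<'E'
from m import *
robot.movel([.625,0,.0],.1);robot.wait(.3);f0=robot.sense()['contact_force'];z=0
while z>-.03:
    z-=.001
    robot.movel([.625,0,z],.02);s=robot.sense();f=s['contact_force']-f0
    if abs(f[2])>2: break
print(z,s['ee_pos'],f,s['q'],s['clock'])
robot.movel([.625,0,.06],.15)
E
```

```text
-0.006 [ 6.25282815e-01 -2.97889911e-05 -5.53503071e-03] [-1.29704215 -0.35038479  4.38803573] [-3.98660047e-02  3.82293243e-01  1.88451531e+00 -3.12920519e-05
  8.74298356e-01 -1.61065762e+00] 29.6
```

The touch came at TCP z = -5.5 mm with the deck at 22 mm, so the real fingertip sits 27.5 mm behind the reported TCP. I'll correct for it and retry the rib.

```bash
cat >> m.py <<'E'
OFF=.0275
D=[0,1,0,0]
def tip(x,y,z,v=.15): robot.movel([x,y,z-OFF],v)
def st():
    s=robot.sense();return round(s['clock'],1),round(s['grip_width'],4),round(s['grasp_force'],1),np.round(s['contact_force'],1),np.round(s['ee_pos'],3)
MINT=((68,40,60),(90,255,255))
E
python3 - <<'E'
from m import *
tip(.622,-.2,.11,.25);robot.set_gripper(.045,25);tip(.622,-.242,.10);tip(.622,-.242,.041,.05);print(st())
robot.set_gripper(0);print(st())
if robot.sense()['grip_width']>.008:
    tip(.6245,-.10,.0413,.1);print(st())
    tip(.6262,.041,.0413,.1);tip(.6262,.041,.039,.03);print(st())
    robot.set_gripper(.04);tip(.6262,.041,.09,.1)
    tip(.5,-.05,.23,.25)
    T=snap('top','t5.png');rect(T,(65,60,60),(90,255,255),(200,440,180,260),.034,'tray');print(st())
E
```

```text
(33.7, 0.0451, 0.0, array([-0.2, -0.9,  0.8]), array([ 0.622, -0.242,  0.014]))
(34.3, 0.0119, 24.9, array([0.4, 1.9, 1.3]), array([ 0.622, -0.242,  0.014]))
(35.9, 0.0116, 24.9, array([-0.1,  1.3, -1.4]), array([ 0.624, -0.1  ,  0.014]))
(37.7, 0.0113, 24.9, array([ 1.3, -0.8, -0. ]), array([0.627, 0.04 , 0.012]))
tray [575.  -98.1] [212.9 130.9] 81.93 3833.0
(40.0, 0.0397, 0.0, array([-0.1,  0.2, -0.2]), array([ 0.5  , -0.049,  0.201]))
```

The tray slid with the grip holding (11.3 mm on the rib). Next I measure the tray and the dot, then find the flank contact slowly with a tilted tool.

```bash
cat >> m.py <<'E'
from scipy.spatial.transform import Rotation as Ro
A=np.deg2rad(45);ZT=np.array([np.sin(A),0,-np.cos(A)])
QT=Ro.from_matrix(np.c_[[-np.cos(A),0,-np.sin(A)],[0,1,0],ZT]).as_quat()
def ttip(x,y,z,v=.15,ptp=False):
    p=np.array([x,y,z])+OFF*ZT
    robot.move_ptp(p,QT) if ptp else robot.movel(p,v)
E
python3 - <<'E'
from m import *
tip(.5,.06,.25,.3);im=snap('wrist','w5.png')
rect(im,*MINT,(0,640,0,300),.034,'tray')
robot.set_gripper(0)
ttip(.50,.234,.129,ptp=True);print(st())
T=snap('top');print('dot top-view guess',onz(T,214,227,.135))
h=cv2.cvtColor(T['frame'],cv2.COLOR_RGB2HSV);m=cv2.inRange(h,(3,120,80),(18,255,255))[190:240,170:245]
n,l,s,c=cv2.connectedComponentsWithStats(m)
for i in range(1,n):
    if s[i,4]>2: u=c[i]+[170,190];print('orange',u,s[i,4],onz(T,*u,.135))
robot.wait(.3);f0=robot.sense()['contact_force'];ttip(.565,.234,.129,.1);x=.565
while x<.61:
    x+=.001;ttip(x,.234,.129,.02);f=robot.sense()['contact_force']-f0
    if abs(f[0])>1.5:break
print('contact',x,f);ttip(x-.02,.234,.129,.1);print(st())
E
```

```text
tray [579.6 107.2] [ 28.7 149.9] 0.16 4183.5
(42.7, 0.0001, 0.0, array([-0.3, -0.1, -0.4]), array([0.52 , 0.234, 0.11 ]))
dot top-view guess [0.58621797 0.23051854 0.135     ]
orange [213.22222222 193.44444444] 9 [0.66102045 0.23429029 0.135     ]Traceback (most recent call last):
  File "<stdin>", line 11, in <module>
  File "m.py", line 23, in ttip
    robot.move_ptp(p,QT) if ptp else robot.movel(p,v)
                                     ~~~~~~~~~~~^^^^^
bench.PlanningError: the arm cannot follow that straight line within its joint ranges
```

View pics/w5.png

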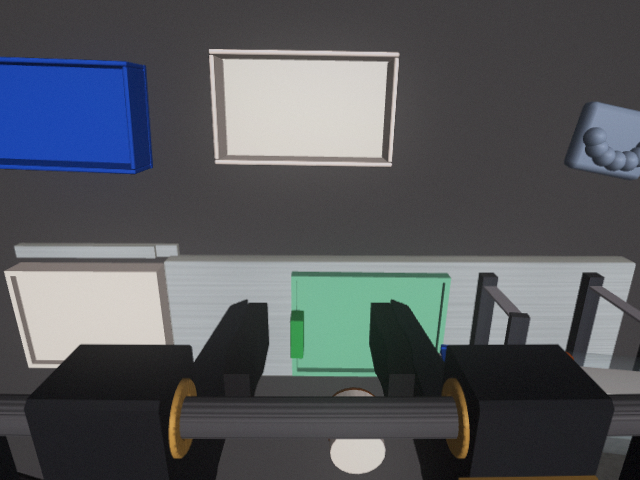

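The wrist view shows the tray on the deck under the mouth (rib at (297,335)), its middle at about y 0.107 m, and the plain stack in place at (90,320). The tilted line was infeasible, so I'll test other tilts.

```bash
python3 - <<'E'
from m import *
print(np.round(robot.sense()['q'],2))
for flip in(1,-1):
  for a in(20,30,45,60,80):
    A=np.deg2rad(a);Z=np.array([np.sin(A),0,-np.cos(A)])
    y=np.array([0,flip,0.]);Q=Ro.from_matrix(np.c_[np.cross(y,Z),y,Z]).as_quat()
    for x in(.54,.6):
        r=robot.inverse_kinematics(np.array([x,.234,.129])+OFF*Z,Q);print(flip,a,x,None if r is None else np.round(r,2))
E
```

```text
[ 0.66 -0.12  2.45 -1.28  0.47  0.18]
1 20 0.54 [ 0.45  0.02  2.13 -0.24  0.68 -0.95]
1 20 0.6 [ 0.4   0.12  2.03 -0.22  0.68 -1.02]
1 30 0.54 [ 0.51 -0.03  2.24 -0.51  0.52 -0.67]
1 30 0.6 [ 0.45  0.07  2.14 -0.47  0.5  -0.76]
1 45 0.54 None
1 45 0.6 None
1 60 0.54 [0.69 0.03 2.5  4.27 0.65 0.93]
1 60 0.6 [0.59 0.11 2.41 4.16 0.6  0.96]
1 80 0.54 [0.77 0.33 2.55 3.96 1.22 1.38]
1 80 0.6 [0.65 0.37 2.47 3.85 1.16 1.37]
-1 20 0.54 [ 0.45  0.02  2.13 -0.24  0.68  2.19]
-1 20 0.6 [ 0.4   0.12  2.03 -0.22  0.68  2.12]
-1 30 0.54 [ 0.51 -0.03  2.24 -0.51  0.52  2.47]
-1 30 0.6 [ 0.45  0.07  2.14 -0.47  0.5   2.38]
-1 45 0.54 None
-1 45 0.6 None
-1 60 0.54 [ 0.69  0.03  2.5   4.27  0.65 -2.21]
-1 60 0.6 [ 0.59  0.11  2.41  4.16  0.6  -2.18]
-1 80 0.54 [ 0.77  0.33  2.55  3.96  1.22 -1.76]
-1 80 0.6 [ 0.65  0.37  2.47  3.85  1.16 -1.77]
```

```bash
sed -i 's/deg2rad(45)/deg2rad(30)/' m.py; python3 - <<'E'
from m import *
Y,Z=.234,.132
ttip(.50,Y,Z,ptp=True);ttip(.56,Y,Z,.15)
robot.wait(.3);f0=robot.sense()['contact_force'];x=.56
while x<.61:
    x+=.0015;ttip(x,Y,Z,.03);f=robot.sense()['contact_force']-f0
    if abs(f[0])>1.5:break
print('contact',x,f);ttip(x-.02,Y,Z,.1);robot.wait(1)
def bars():
    T=snap('top');S=snap('scene')
    a=T['frame'][190:240,150:300,::-1];b=S['frame'][140:260,350:480,::-1]
    return cv2.resize(a,(600,200),interpolation=cv2.INTER_CUBIC),cv2.resize(b,(260,240))
def pink(T): 
    h=cv2.cvtColor(T['frame'],cv2.COLOR_RGB2HSV);m=cv2.inRange(h,(160,40,100),(180,255,255));k=np.zeros_like(m);k[195:250,160:330]=1;m*=k
    n=np.argwhere(m);return len(n),n.mean(0)[::-1] if len(n) else None
print(pink(snap('top')))
for d in(.004,.005,.006):
    ttip(x+d,Y,Z,.2);s=st();ttip(x-.02,Y,Z,.2);robot.wait(1.2);print(d,s,pink(snap('top')))
E
```

```text
contact 0.5824999999999992 [-1.59290071  0.39798342 -0.07673807]
(202, array([203.10891089, 210.24752475]))
0.004 (50.1, 0.0005, 2.5, array([-3.7,  0.9,  1.1]), array([0.6  , 0.234, 0.107])) (217, array([203.99078341, 209.29493088]))
0.005 (51.9, 0.0004, 3.1, array([-6.5,  1.6,  1.5]), array([0.6  , 0.234, 0.107])) (184, array([204.7826087 , 210.19565217]))
0.006 (53.7, 0.0002, 3.8, array([-8.2,  0.5,  2.3]), array([0.601, 0.234, 0.107])) (222, array([207.94594595, 209.05405405]))
```

```bash
cat >> m.py <<'E'
def pink(T): 
    h=cv2.cvtColor(T['frame'],cv2.COLOR_RGB2HSV);m=cv2.inRange(h,(160,40,100),(180,255,255));k=np.zeros_like(m);k[195:250,160:330]=1;m*=k
    n=np.argwhere(m);return len(n),n.mean(0)[::-1] if len(n) else None
XC,Y,Z=.5825,.234,.132
def tap(d,v=.25):
    ttip(XC+d,Y,Z,v);s=st();ttip(XC-.02,Y,Z,v);robot.wait(1.0);p=pink(snap('top'));print(d,s[0],s[3][0],p[0],np.round(p[1],1),flush=True)
E
python3 - <<'E'
from m import *
for d in(.008,.008,.009,.009,.009): tap(d)
T=snap('top');S=snap('scene')
o=np.vstack([cv2.resize(T['frame'][180:255,150:300,::-1],(600,300),interpolation=cv2.INTER_CUBIC),cv2.resize(S['frame'][150:250,300:500,::-1],(600,300),interpolation=cv2.INTER_CUBIC)])
cv2.imwrite('pics/b1.png',o)
E
```

```text
0.008 55.5 -10.0 214 [212.6 209.7]
0.008 57.1 -10.3 212 [216.3 209.3]
0.009 58.7 -11.4 199 [220.2 210.7]
0.009 60.2 -12.0 202 [224.9 210.8]
0.009 61.8 -11.4 206 [230. 211.]
```

View pics/b1.png

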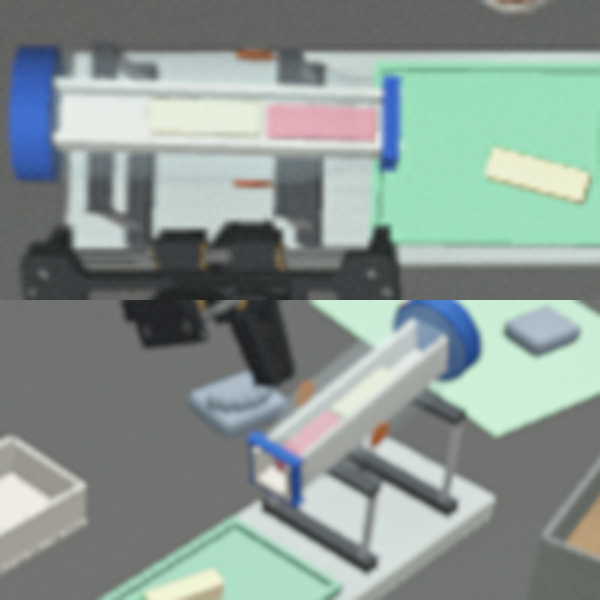

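The crop shows the first ivory bar lying flat in the tray at (538,175). The pink bar is near the mouth at (325,122) with the last ivory behind it at (205,115). Tapping goes on.

```bash
cat >> m.py <<'E'
def ivory(T):
    h=cv2.cvtColor(T['frame'],cv2.COLOR_RGB2HSV);m=cv2.inRange(h,(20,28,150),(38,120,255));k=np.zeros_like(m);k[195:228,165:250]=1;m*=k
    n=np.argwhere(m);return len(n),np.round(n.mean(0)[::-1],1) if len(n) else None
E
python3 - <<'E'
from m import *
print(ivory(snap('top')))
for i in range(13):
    tap(.009);v=ivory(snap('top'));print(v)
    if v[0]<20 or i==12:break
T=snap('top');S=snap('scene')
o=np.vstack([cv2.resize(T['frame'][180:255,150:300,::-1],(600,300),interpolation=cv2.INTER_CUBIC),cv2.resize(S['frame'][150:250,300:500,::-1],(600,300),interpolation=cv2.INTER_CUBIC)])
cv2.imwrite('pics/b2.png',o)
E
```

```text
(1, array([202., 213.]))
0.009 63.6 -11.8 175 [233.4 211.3]
(0, None)
```

View pics/b2.png

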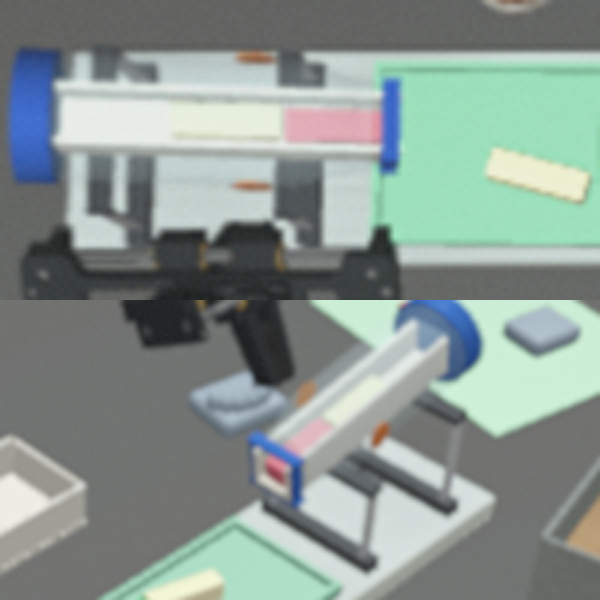

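The crop shows the pink bar entering the mouth at (335,125) and the ivory at (225,120). I'll calibrate the ivory colour and keep tapping.

```bash
python3 - <<'E'
from m import *
T=snap('top');h=cv2.cvtColor(T['frame'],cv2.COLOR_RGB2HSV).astype(int)
print('ivory in bottle',h[208:212,204:208].reshape(-1,3).mean(0),'white',h[208:212,171:175].reshape(-1,3).mean(0),'ivory tray',h[222:225,282:287].reshape(-1,3).mean(0))
for i in range(5): tap(.0095)
T=snap('top');h=cv2.cvtColor(T['frame'],cv2.COLOR_RGB2HSV).astype(int)
print('sat row',h[207:213,165:246,1].mean(0).round().astype(int))
E
```

```text
ivory in bottle [ 41.9375  18.625  238.125 ] white [ 58.125    4.4375 235.5   ] ivory tray [ 32.93333333  31.73333333 238.93333333]
0.0095 65.3 -11.6 173 [237.3 210.7]
0.0095 66.9 -12.6 167 [243.9 211.5]
0.0095 68.5 -11.2 168 [284.2 211.7]
0.0095 70.1 -12.1 169 [284.2 211.7]
0.0095 71.7 -11.7 167 [284.2 211.8]
sat row [12  5  4  5  4  5  5  4  4  4  5  4  5  4  5  4  4  5  4  4  4  4  4  5
  5  5  5  4  4  4  4  5  5  4  5  4  5  5  5  5  4  5  5  5  5  5  5  5
  4  4  5  6  5  5  5 10 17 19 18 19 19 18 18 18 18 18 18 18 18 19 18 18
 19 19 18 18 18 19 26 24 54]
```

```bash
python3 - <<'E'
from m import *
for i in range(8):
    tap(.0095);T=snap('top');h=cv2.cvtColor(T['frame'],cv2.COLOR_RGB2HSV).astype(int);r=h[207:213,165:244,1].mean(0);w=np.where(r[5:]>12)[0]+170
    print(len(w),w.min() if len(w) else None)
    if len(w)<3:break
ttip(.5,Y,Z+.03,.25)
robot.move_ptp([.48,.06,.25],D);
T=snap('top');W=snap('wrist');print(st())
o=np.vstack([cv2.resize(T['frame'][185:260,220:370,::-1],(600,300),interpolation=cv2.INTER_CUBIC),cv2.resize(W['frame'][200:350,220:520,::-1],(600,300))])
cv2.imwrite('pics/b3.png',o)
E
```

```text
0.0095 73.3 -12.2 169 [284.1 211.7]
17 227
0.0095 74.9 -12.2 168 [284.2 211.7]
10 234
0.0095 76.6 -11.3 168 [284.1 211.7]
0 None
(79.3, 0.0006, 0.0, array([-0.8, -0.6, -0.8]), array([0.479, 0.061, 0.248]))
```

View pics/b3.png

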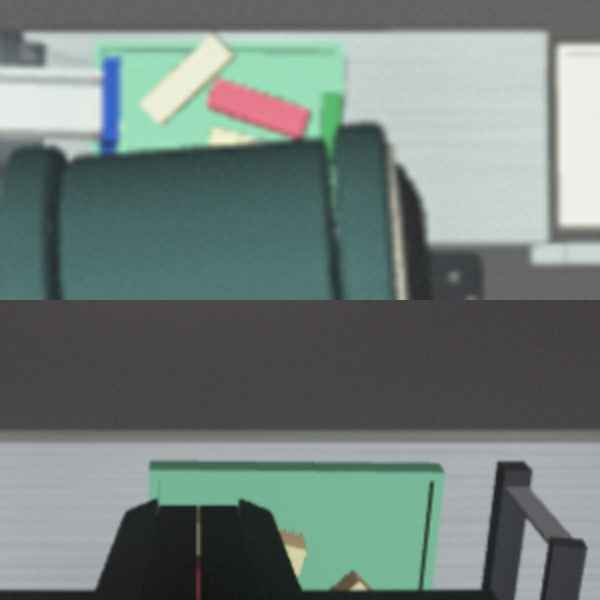

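The picture shows all three bars in the tray: ivory at (185,78), pink at (258,108) and an ivory partly hidden at (230,135). The pink end is close to the rib, so I'll grip the rib by its ends (closing along x) and slide the tray back clear of the bottle.

```bash
cat >> m.py <<'E'
def down(yaw): # tool y axis at angle yaw from world +y, picks branch with small j6 travel
    return (Ro.from_euler('z',yaw)*Ro.from_quat(D)).as_quat()
def best(p,yaw):
    c=[]
    for k in(0,np.pi,-np.pi):
        q=down(yaw+k);r=robot.inverse_kinematics(p,q)
        if r is not None:c.append((abs(r[5]),q))
    return min(c,key=lambda t:t[0])[1]
E
python3 - <<'E'
from m import *
p=[.6262,.036,.10-OFF];Q=best(p,np.pi/2)
robot.set_gripper(.07,25);robot.move_ptp([.6262,.036,.14],Q);tip(.6262,.036,.0395,.08);print(st())
robot.set_gripper(0);print(st())
if .036<robot.sense()['grip_width']<.044:
    tip(.625,-.083,.0395,.08);print(st());robot.set_gripper(.07);tip(.625,-.083,.12,.15)
    tip(.47,-.083,.25,.3)
    T=snap('top','t6.png');W=snap('wrist','w6.png');print(st())
    rect(T,(65,60,60),(80,255,255),(280,400,185,255),.034,'tray')
    o=np.vstack([cv2.resize(T['frame'][175:262,270:420,::-1],(500,290),interpolation=cv2.INTER_CUBIC),cv2.resize(W['frame'],(400,300))[:,:,::-1] if 0 else cv2.resize(W['frame'][:,:,::-1],(500,310))])
    cv2.imwrite('pics/b4.png',o)
E
```

```text
(83.5, 0.0702, 0.0, array([ 0.4, -1.1,  0.4]), array([0.627, 0.036, 0.013]))
(84.1, 0.0395, 25.0, array([-0.4,  0.2,  0.7]), array([0.626, 0.036, 0.012]))
(85.7, 0.0398, 25.0, array([-0.5,  0.2,  2.7]), array([ 0.625, -0.083,  0.012]))
(87.9, 0.07, 0.0, array([0.9, 0.1, 1.1]), array([ 0.47 , -0.083,  0.221]))
tray [623.3 -11.8] [150.7 106.4] 89.95 1724.0
```

View pics/b4.png

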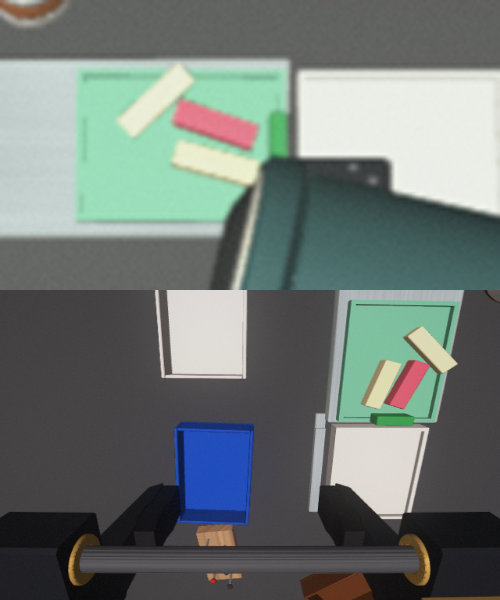

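The crop shows the bars lying apart in the tray after the slide: an outer ivory at (155,100), pink at (217,125) and a near ivory at (217,162). The white bin at (205,330) and blue bin at (215,472) in the wrist half look undisturbed. That was the last picture, so from here I work with masks and numbers.

```bash
cat >> m.py <<'E'
IV=((18,22,110),(40,110,255));PK=((160,70,70),(180,255,255));BL=((105,130,40),(130,255,255))
def bars(im,box=None,z=.045):
    """bars inside the mint tray's outline in wrist image: (colour, centre, yaw of long axis from +y, size)"""
    h=cv2.cvtColor(im['frame'],cv2.COLOR_RGB2HSV);out=[]
    x0,x1,y0,y1=box or (0,640,0,300)
    for n,(lo,hi) in(('iv',IV),('pk',PK)):
        m=cv2.inRange(h,np.array(lo),np.array(hi));k=np.zeros_like(m);k[y0:y1,x0:x1]=255;m=cv2.morphologyEx(m&k,cv2.MORPH_OPEN,np.ones((3,3)))
        for c in cv2.findContours(m,cv2.RETR_EXTERNAL,cv2.CHAIN_APPROX_NONE)[0]:
            if cv2.contourArea(c)<300: continue
            P=np.array([onz(im,*p[0],z)[:2] for p in c],np.float32)*1000
            (cx,cy),(w,hh),a=cv2.minAreaRect(P)
            if not(40<max(w,hh)<80 and min(w,hh)<40): print('skip',n,cx,cy,w,hh);continue
            a=np.deg2rad(a)+(0 if w>hh else np.pi/2) # long axis angle from +x
            yaw=((a-np.pi/2)+np.pi/2)%np.pi-np.pi/2
            out.append((n,np.array([cx,cy])/1000,yaw,(round(w),round(hh)),np.array(cv2.minAreaRect(c)[0])))
    return out
E
python3 - <<'E'
from m import *
robot.move_ptp([.61,-.005,.23],D);a=snap('wrist');A_=bars(a)
robot.movel([.64,-.005,.19],.2);b=snap('wrist');B_=bars(b)
for o in A_:print('a',o[0],o[1].round(4),round(np.rad2deg(o[2]),1),o[3],o[4])
for o in B_:
    m=min((q for q in A_ if q[0]==o[0]),key=lambda q:np.hypot(*(q[1]-o[1])))
    print('b',o[0],o[1].round(4),round(np.rad2deg(o[2]),1),o[3],'tri',tri((a,*m[4]),(b,*o[4])).round(4))
rect(a,*MINT,(0,640,0,300),.034,'tray');print(st())
E
```

```text
a iv [0.6552 0.0052] 45.6 (19, 62) [333.47433472 251.34768677]
a iv [ 0.6087 -0.0365] -15.4 (59, 21) [285.43988037 201.35063171]
a pk [ 0.636  -0.0361] -19.5 (59, 21) [286.69998169 231.40002441]
b iv [0.6552 0.0055] 44.3 (19, 61) tri [0.6545 0.0057 0.0458]
b iv [ 0.6092 -0.0366] -15.2 (59, 20) tri [ 0.61   -0.0374  0.0384]
b pk [ 0.6365 -0.0362] -19.6 (59, 20) tri [ 0.6378 -0.0369  0.0388]
tray [624.7 -12.2] [150.2 111.2] 89.59 15518.0
(89.7, 0.07, 0.0, array([ 0.4, -0.4,  0.1]), array([ 0.64 , -0.005,  0.19 ]))
```

```bash
cat >> m.py <<'E'
def findbin(col,nom):
    robot.move_ptp([nom[0]+.07,nom[1],.2],D)
    im=snap('wrist');h=cv2.cvtColor(im['frame'],cv2.COLOR_RGB2HSV)
    lo,hi=((105,130,40),(130,255,255)) if col=='blue' else ((0,0,105),(180,45,255))
    m=cv2.inRange(h,np.array(lo),np.array(hi));m[310:]=0;b=None
    for c in cv2.findContours(m,cv2.RETR_EXTERNAL,cv2.CHAIN_APPROX_NONE)[0]:
        if cv2.contourArea(c)<5000: continue
        P=np.array([onz(im,*p[0],.04)[:2] for p in c],np.float32)*1000
        (cx,cy),wh,a=cv2.minAreaRect(P);w,l=sorted(wh)
        print(col,'cand',round(cx),round(cy),round(w),round(l),round(a,1))
        if abs(w-90)<14 and abs(l-150)<14 and np.hypot(cx/1e3-nom[0],cy/1e3-nom[1])<.1: b=np.array([cx,cy])/1e3
    print('bin',col,b);return nom if b is None else b
def pick(c,off,tyaw,op,zt,f=20):
    """grip at c+off, tool y at tyaw; returns the offset centre-grip in the tool frame, or None"""
    g=c+off;Q=best([g[0],g[1],.06],tyaw)
    robot.set_gripper(op,f);robot.move_ptp([g[0],g[1],.11-OFF],Q);tip(*g,zt+.015,.15);tip(*g,zt,.05);print('down',st())
    robot.set_gripper(0);print('grip',st());tip(*g,.10,.12);print('up',st())
    return Ro.from_quat(Q).as_matrix().T@np.r_[-off,0]
def place(o,b,dy,zt,op):
    d=Ro.from_quat(D).as_matrix()@o;t=np.array([b[0]-d[0],b[1]+dy-d[1]])
    robot.move_ptp([*t,.12-OFF],D);print('over',st());tip(*t,zt,.15);robot.set_gripper(op);print('rel',st());tip(*t,.12,.2)
E
python3 - <<'E'
from m import *
c=np.array([.655,.0055]);yaw=np.deg2rad(45)
ax=np.array([-np.sin(yaw),np.cos(yaw)])
o=pick(c,.013*ax,yaw+np.pi/2,.034,.030)
if robot.sense()['grip_width']>.014:
    b=findbin('white',np.array([.422,.085]));print(st())
    place(o,b,.048,.025,.034)
E
```

```text
down (92.2, 0.0339, 0.1, array([-0. ,  0.3,  0.9]), array([0.646, 0.015, 0.003]))
grip (92.6, 0.0177, 20.0, array([-0.3, -0.4,  0.9]), array([0.646, 0.015, 0.003]))
up (93.3, 0.0179, 20.0, array([-0.8,  0. , -0. ]), array([0.645, 0.015, 0.072]))
white cand 559 73 48 556 90.0
white cand 422 46 90 150 89.2
bin white [0.42194772 0.0457014 ]
(94.2, 0.0177, 20.0, array([-0.1, -0.2,  0.8]), array([0.492, 0.085, 0.199]))
over (94.8, 0.0175, 20.0, array([ 0.9, -0.6, -0. ]), array([0.41 , 0.094, 0.093]))
rel (96.1, 0.0341, 2.7, array([ 0.8, -4.2,  4.9]), array([ 0.41 ,  0.093, -0.001]))
```

The white bin had been knocked to y ≈ 0.046, and the finger may have brushed its wall at release. I'll re-check the bin and the bar.

```bash
python3 - <<'E'
from m import *
b=findbin('white',np.array([.422,.055]))
im=snap('wrist')
for z in(.022,.05):
    for o in bars(im,z=z):
        if o[1][0]<.5: print(z,o[:4])
print(st());robot.move_ptp([.61,-.005,.23],D);a=snap('wrist')
for o in bars(a):print(o[0],o[1].round(4),round(np.rad2deg(o[2]),1),o[3])
E
```

```text
white cand 557 53 45 571 90.0
white cand 421 51 90 150 89.0
bin white [0.42105331 0.05111833]
0.022 ('iv', array([0.42319492, 0.09643655]), np.float64(1.5629526515943408), (18, 59))
0.05 ('iv', array([0.42196902, 0.09291669]), np.float64(1.5629531842265587), (16, 55))
(97.4, 0.034, 0.0, array([ 0.4,  0.7, -0.6]), array([0.489, 0.055, 0.197]))
iv [ 0.6071 -0.0377] -13.3 (59, 21)
pk [ 0.6352 -0.0372] -21.0 (59, 21)
```

```bash
python3 - <<'E'
from m import *
c=np.array([.6085,-.0372]);yaw=np.deg2rad(-14.5);perp=np.array([np.cos(yaw),np.sin(yaw)])
o=pick(c,-.003*perp,yaw,.073,.0365)
if robot.sense()['grip_width']>.05:
    b=findbin('white',np.array([.421,.051]));print(st())
    place(o,b,-.018,.024,.066)
    findbin('white',b);im=snap('wrist')
    for q in bars(im,z=.022):
        if q[1][0]<.5: print(q[:4])
robot.move_ptp([.61,-.005,.23],D);a=snap('wrist')
for q in bars(a):print(q[0],q[1].round(4),round(np.rad2deg(q[2]),1),q[3])
print(st())
E
```

```text
down (100.4, 0.0728, 39.5, array([-35.1,   6.5,  79.3]), array([ 0.61 , -0.037,  0.026]))
grip (101.1, 0.0482, 40.6, array([-42.4, -28.3,  81.4]), array([ 0.607, -0.048,  0.025]))
up (101.8, 0.0003, 0.0, array([-0. ,  0.6,  0.3]), array([ 0.606, -0.036,  0.072]))
iv [ 0.6107 -0.0315] -11.7 (59, 20)
pk [ 0.6387 -0.0303] -19.5 (59, 21)
(102.5, 0.0005, 0.0, array([-0.2, -0.8, -0.3]), array([ 0.608, -0.005,  0.226]))
```

The finger hit something, probably the rib, and no bar was gripped. I'll measure the tray, rib and bars again before retrying.

```bash
python3 - <<'E'
from m import *
a=snap('wrist');rect(a,*MINT,(0,640,0,300),.034,'tray');rect(a,(55,150,30),(70,255,255),(0,640,0,300),.056,'rib')
robot.movel([.64,-.005,.19],.2);b=snap('wrist')
for q in bars(b):print(q[0],q[1].round(4),round(np.rad2deg(q[2]),1),q[3])
rect(b,(55,150,30),(70,255,255),(0,640,0,300),.056,'rib');rect(b,*MINT,(0,640,0,300),.034,'tray')
r=cnt(b,(55,150,30),(70,255,255),(0,640,0,300));print(cv2.boundingRect(r))
# plain trays
robot.movel([.62,-.15,.23],.3);W=snap('wrist');rect(W,(0,0,110),(180,45,255),(200,420,100,300),.024,'plain');print(st())
E
```

```text
tray [627.9  -5.5] [111.7 150.1] 1.23 18783.0
rib [646.4 -70.2] [0. 0.] 0.0 0.0
iv [ 0.6113 -0.0316] -11.8 (59, 20)
pk [ 0.6393 -0.0304] -19.5 (59, 21)
rib [647.4 -68.4] [0. 0.] 0.0 0.0
tray [628.2  -5.4] [110.9 150. ] 1.2 24693.0
(239, 231, 1, 1)
plain [ 625.1 -173. ] [151.  112.7] 89.96 19010.5
(103.7, 0.0008, 0.0, array([ 0.4, -0. , -0.7]), array([ 0.62 , -0.149,  0.23 ]))
```

The finger did hit the rib: finger range x 0.585–0.603 against the rib edge at about 0.605. So I'll squeeze the two bars together along x, slide the pair about 30 mm along the tray away from the rib, and then grip the ivory bar lengthwise.

```bash
python3 - <<'E'
from m import *
g=np.array([.627,-.031]);Q=best([*g,.06],np.pi/2)
robot.set_gripper(.061,10);robot.move_ptp([*g,.11-OFF],Q);tip(*g,.055,.15);tip(*g,.0365,.04);s=st();print('down',s)
if abs(s[3][2])<8:
    robot.set_gripper(0);print('grip',st());tip(*g,.0375,.03);tip(g[0],g[1]+.03,.0375,.06);print(st())
    tip(g[0],g[1]+.03,.0365,.03);robot.set_gripper(.062)
tip(g[0],g[1]+.03,.11,.15)
robot.move_ptp([.62,.0,.23],D);a=snap('wrist')
for q in bars(a):print(q[0],q[1].round(4),round(np.rad2deg(q[2]),1),q[3])
rect(a,*MINT,(0,640,0,300),.034,'tray');print(st())
E
```

```text
down (107.4, 0.0611, 0.0, array([-0.4,  0.2,  0.1]), array([ 0.627, -0.031,  0.009]))
grip (107.8, 0.0384, 9.1, array([-0.4, -0.1,  0.8]), array([ 0.627, -0.031,  0.009]))
(108.7, 0.0383, 9.2, array([ 0.4,  0.9, -0.1]), array([ 0.627, -0.001,  0.01 ]))
iv [ 0.6164 -0.0016] -9.9 (59, 20)
pk [ 0.6359 -0.002 ] -9.6 (59, 17)
tray [628.1  -7.4] [111.4 153.8] 1.23 19072.5
(111.6, 0.0618, 0.0, array([ 0.4, -0.3,  0.3]), array([0.619, 0.   , 0.229]))
```

```bash
python3 - <<'E'
from m import *
c=np.array([.6164,-.0018]);yaw=np.deg2rad(-9.8);perp=np.array([np.cos(yaw),np.sin(yaw)])
o=pick(c,-.004*perp,yaw,.073,.033,15)
if .055<robot.sense()['grip_width']<.066:
    b=findbin('white',np.array([.421,.051]));print(st())
    place(o,b,-.018,.021,.066)
    b=findbin('white',b);im=snap('wrist')
    for q in bars(im,z=.022):
        if q[1][0]<.5: print(q[:4])
robot.move_ptp([.62,.0,.23],D);a=snap('wrist')
for q in bars(a):print(q[0],q[1].round(4),round(np.rad2deg(q[2]),1),q[3])
print(st())
E
```

```text
down (113.6, 0.0729, 0.0, array([-0.1, -0.4,  0.2]), array([ 0.612, -0.001,  0.005]))
grip (114.0, 0.0595, 15.0, array([ 0.4,  0.1, -0.1]), array([ 0.613, -0.001,  0.006]))
up (114.7, 0.0595, 15.0, array([ 0.5, -1.1, -0.1]), array([ 0.612, -0.001,  0.072]))
white cand 559 51 47 570 0.0
white cand 421 51 90 150 89.0
bin white [0.42102679 0.0511348 ]
(115.5, 0.0595, 15.0, array([-0.6, -0.1, -1. ]), array([0.491, 0.051, 0.198]))
over (116.1, 0.0596, 15.0, array([-0.1,  0.4,  0.3]), array([0.418, 0.033, 0.092]))
rel (117.2, 0.0662, 0.0, array([ 0.3, -0.6, -0.7]), array([ 0.418,  0.033, -0.006]))
white cand 557 50 44 569 0.1
white cand 421 51 90 150 89.0
bin white [0.42104303 0.05106572]
('iv', array([0.42403073, 0.0306739 ]), np.float64(-0.019122162417041455), (60, 19))
('iv', array([0.42290936, 0.09646846]), np.float64(1.5651703989921044), (18, 59))
pk [ 0.6342 -0.0016] -9.9 (59, 20)
(119.2, 0.0659, 0.0, array([0.1, 0.2, 0.8]), array([0.618, 0.   , 0.228]))
```

Both ivory bars lie in the white bin. Next are the pink bar and then the tray's return.

```bash
python3 - <<'E'
from m import *
c=np.array([.6345,-.0018]);yaw=np.deg2rad(-9.8)
o=pick(c,np.zeros(2),yaw+np.pi/2,.036,.031,15)
if .014<robot.sense()['grip_width']<.024:
    b=findbin('blue',np.array([.425,-.168]));print(st())
    place(o,b,0,.018,.04)
    b=findbin('blue',b);im=snap('wrist')
    for q in bars(im,z=.022): print(q[:4])
robot.move_ptp([.62,.0,.23],D);a=snap('wrist');print(bars(a))
rect(a,*MINT,(0,640,0,300),.034,'tray');rect(a,(58,115,30),(71,255,215),(0,640,0,300),.056,'rib')
print(st())
E
```

```text
down (122.4, 0.0364, 0.0, array([-0.6, -0.8, -0.6]), array([ 0.634, -0.002,  0.003]))
grip (122.8, 0.0176, 15.0, array([-0. ,  0.7,  0.9]), array([ 0.635, -0.002,  0.004]))
up (123.5, 0.0179, 15.0, array([-0.1, -0.2, -0.2]), array([ 0.634, -0.002,  0.072]))
blue cand 426 -171 90 149 87.6
bin blue [ 0.42633603 -0.17148373]
(125.3, 0.0178, 15.0, array([ 0.3,  0.2, -0.1]), array([ 0.495, -0.168,  0.2  ]))
over (125.9, 0.0176, 15.0, array([ 0.7, -0.1,  0.7]), array([ 0.427, -0.172,  0.093]))
rel (127.3, 0.0398, 0.0, array([ 0. , -0.9, -0.4]), array([ 0.426, -0.172, -0.009]))
blue cand 426 -172 90 149 87.6
bin blue [ 0.42631281 -0.17150064]
('iv', array([0.4238187, 0.0295258]), np.float64(0.008938208401146008), (18, 60))
('pk', array([ 0.42514722, -0.17489696]), np.float64(-1.5643823373763335), (59, 17))
[]
tray [628.   -6.5] [111.4 152.3] 1.21 19034.0
rib [627.7 -72.1] [43.3 14.9] 1.28 758.0
(129.5, 0.0399, 0.0, array([ 0.7, -0.3,  0.8]), array([ 0.619, -0.001,  0.229]))
```

```bash
python3 - <<'E'
from m import *
robot.set_gripper(.045,25);tip(.628,-.0735,.10,.25);tip(.628,-.0735,.055,.15);tip(.628,-.0735,.0395,.05);print(st())
robot.set_gripper(0);print(st())
tip(.627,.041,.0395,.1);print(st())
robot.set_gripper(.04);tip(.627,.041,.11,.15);tip(.5,.06,.25+OFF,.3)
a=snap('wrist');rect(a,*MINT,(0,640,0,300),.034,'tray')
robot.move_ptp([.36,.35,.3],D)
T=snap('top');rect(T,(65,60,60),(82,255,255),(200,340,180,260),.034,'tray T')
rect(T,*BL,(340,440,270,330),.04,'blue');W=((0,0,120),(180,60,255));rect(T,*W,(240,345,260,330),.04,'white')
h=cv2.cvtColor(T['frame'],cv2.COLOR_RGB2HSV)
for n,(lo,hi) in(('iv',IV),('pk',PK)):
    m=cv2.inRange(h,np.array(lo),np.array(hi));m[:180]=0;m[340:]=0;m[:,:230]=0;m[:,440:]=0
    k,l,s,c=cv2.connectedComponentsWithStats(m)
    for i in range(1,k):
        if s[i,4]>40:print(n,s[i,4],onz(T,*c[i],.022).round(3))
print(st())
E
```

```text
(131.6, 0.0451, 0.0, array([-0.1,  0.2, -0.3]), array([ 0.628, -0.073,  0.012]))
(132.2, 0.0112, 25.0, array([-0.8,  1.4,  0.9]), array([ 0.628, -0.073,  0.012]))
(133.4, 0.0114, 25.0, array([-0.6,  3.7,  3. ]), array([0.627, 0.042, 0.012]))
tray [587.6 108. ] [150.   38.4] 89.99 5054.0
tray T [625.9 110.6] [147.5 106.6] 89.94 2493.0
blue [ 424.9 -168.1] [151.3  89.5] 87.48 2412.5
white [419.5  53. ] [153.8  94. ] 89.0 2584.0
iv 200 [0.422 0.098 0.022]
iv 198 [0.423 0.032 0.022]
pk 192 [ 0.424 -0.172  0.022]
(136.8, 0.0397, 0.0, array([ 0.5, -0.1, -0.1]), array([0.361, 0.349, 0.299]))
```

The tray is at (0.626, 0.110), on the landing point, and all the bars are in their bins. I'm handing in.

```bash
python3 -c "
from bench import robot
print(robot.close_job())"
```

```text
the job is handed in; nothing more can be done
None
```

The job is handed in, with no verdict returned: by the last camera check both ivory bars are in the white bin, the pink bar is in the blue bin, and the empty tray is back under the mouth; in one missed grasp a finger pressed on the rib with about 80 N vertically and knocked the tray about 7 mm, and I did not re-measure the arch, burs and jar at the end.

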